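Seat the loupe's lens cell on its bayonet and hold it home

ROBOT

A 7-joint arm with a two-finger parallel gripper is mounted at the origin on a cart in front of the work surface, level with it; the furniture and walls round the work are solid. World frame = base frame: x ahead of the robot, y to its left, z up, the work surface at z = 0. Lengths are in mm, angles in rad, forces in N, time in s.
With the tool pointing down it reaches from about 425 to 875 mm from the base axis. Payload 4.7 kg.
Tool frame: the origin (TCP) lies midway between the tips of the shut fingers; the grasp point (between the pads) lies 19 mm behind it; y points along the fingers, z is the direction in which the jaws open and shut, and the axes are right-handed (so a half turn about y gives the same grasp; the last joint's range is limited). The gripper opens to 85 mm and grips with 20 to 120 N. Pads are 22 mm wide; open, the fingers measure 114 mm over their backs; the gripper's body (76 mm by 85 mm) begins 54 mm behind the grasp point. The pads swing forward as they close: fully open they stand 13 mm farther back than shut.
Start: joints at [1.186, 0.321, -0.07, 1.45, 0.023, 1.371, -0.057], TCP at [252.386, -599.021, 231.349] pointing down, gripper open.
Joint ranges: [-2.86, 2.86], [-0.3, 2.09], [-1.38, 1.24], [0.06, 2.45], [-1.56, 4.7], [0.09, 2.05], [-2.69, 2.69]. Speed limits (rad/s): [2.57, 2.57, 3.14, 3.14, 3.14, 3.14, 3.14].

INTERFACE

Orientations are given as a unit quaternion [w, x, y, z].
In Python, from rig import env gives the robot as it stands.
- The arm moves only by the tool carry_out, never from a script. Its argument "commands" is text: rows parted by semicolons, each of 5 numbers parted by spaces: the closure in counts, from 0 (fully open) to 255 (shut), then the shift along the tool's x, y, z in units of 25 mm (1.0 is 25 mm), then the turn about the tool's y in units of 5 degrees (1.0 is 5 degrees). A call has 1 to 5 rows; each row shifts and turns the commanded pose from where the row before left it, along the tool's axes as they then stand; what a row does not reach is not made up. A row lasts 1/12 s, in which the tool goes at most 41.7 mm and 7.16 degrees, less where a joint would pass 70% of its speed; a pose out of reach is approached as far as the arm can. A call is refused whole if a number of a shift passes 1 or a number of a turn 1, either way. A call with a gripper value outside its range is refused whole. The fingers move at their own pace and stop on an object; the grip force is fixed at half the most. Time passes only in rows, so rows that do not move let the fingers close. It gives the time, the measured TCP pose, the force and the opening at its end, in the units of the state.
- env.observe(): the state, without advancing time (a new reading comes with each control period).
- env.capture(name): name is "side" or "top" or "wrist"; returns a dict with "color" (400x640x3 uint8, red, green, blue), "camera_matrix" (3x3 intrinsics, pixels), "D" ([k1, k2, p1, p2, k3] as OpenCV has them; the pictures are not rectified), "rvec" (rotation vector, rad) and "tvec" (3), from world to camera coordinates, as OpenCV has them. Camera axes: x right, y down, z forward; pixel columns grow to the right and rows downward; lengths in mm; the calibration is good to about 2 mm. A picture is of the moment at which its call begins. There is no depth.
- env.sign_off(): hands the job in, once; it reports no verdict.
Trained networks look in a picture, given as the dict that the camera call returned (one of the last four; its "shot" number tells which), for a name from the list of things; names that differ only in an ending like _2 or _b are one class to them, and where a whole thing is asked for, a point or a joint stands for the part that bears it (a point fixed in the world has none). Each returns a list of dicts, best first, with "score" (0 to 1); they miss things now and then, are a little off and sometimes report something else, mostly with a low value. They report only what shows in the picture. A call takes as long as a camera call.
- env.outline_of(picture, thing): "pixels" (400x640 bool, what is visible of it) and "box" ([left, top, right, bottom] in pixels, round what is visible of it).
- env.pinpoint(picture, thing): "pixel" ([column, row] in pixels: a listed point, or the origin of a listed thing).
The state is a dict: "time_s": time; "qpos": joint angles; "qd": joint speeds; "joint_efforts": joint torques, N m; "tool_pos": TCP position; "orientation": TCP orientation; "contact_force": force on the tool from outside, world axes, zero at the start; "ft_torque": the same for the moment, N m; "grip_width": finger opening in mm.
Only numpy, scipy, OpenCV 4.12 (cv2) and the standard library are available. Lean on these libraries where they do the work, as an engineer would, in place of code of your own. Each camera call takes 0.05 s, during which the arm holds its last target.

TASK

Pick up the black knurled lens cell, set it squarely over the spigot of the loupe stand and, pressing lightly, turn it until its hidden keyways drop over the pins. Then push it fully home against the spring and finish with the fingers still on it, holding it down there so that I can tighten the set screw: it springs up again if let go. Leave the other things on the table where they are.

Things in the scene. Friction and masses are not known exactly. Their poses are not given: they have to be found in the camera images.
- lens_cell: loose lens cell: black knurled collar with two thin brass bands and a glass recessed in its top; stands on the table, open side down. 53 mm outer diameter, 44 mm high, about 0.18 kg. Origin: centre of its underside, z up.
- bore (a point): centre of the lens cell's bore, 18 mm above its underside. Four lugs, from the underside up to here, leave a bore of 32 mm for the spigot; between them are four keyways 10 mm wide, 90 degrees apart, not visible from outside. Above the lugs the cell is hollow up to the glass, 37 mm above the underside.
- loupe_stand: fixed loupe stand: grey round plate (86 mm diameter, top 52 mm above the table) on four short steel posts over two dark foot rails, with a carved block lying under it (97 mm long, 24 mm high). Origin: on the table under the middle, z up. On the plate is an aluminium seat disc, 55 mm diameter, and on that the vertical spigot.
- seat (a point): centre of the top face of the stand's seat disc, on the spigot's axis, 56 mm above the table; the cell is fully home when its underside is down on this face
- spigot_top (a point): top centre of the steel spigot, 26 mm above the seat. The spigot is 30 mm in diameter with a 5 mm high taper at the top.
- pin_level (a point): point on the spigot's axis level with the tops of its four pins, 13 mm above the seat. The pins are 6 mm thick, reach 21.5 mm from the axis, 90 degrees apart, at an angle that differs each start and is unrelated to the stand's axes. A cell whose keyways miss them rests on them; a turn of at most 45 degrees one way or the other (6 degrees of play each side) lets it drop.
- spring_ring (a joint): brass spring ring, 47 mm in diameter, round the foot of the spigot, under the pins: 0 = up (its top 6 mm above the seat), 0.006 = pressed flush with the seat (m). Once past the pins the cell stands on this ring; it carries the cell's weight, begins to yield at about 3 N and takes about 8 N to press flush.
- carved_block: bystander: dark wooden hand printing block with a grip on top, 57x87x55 mm, at the back; origin under its middle
- amber_jar: bystander: glass jar with amber contents and a black lid, 63 mm diameter, 94 mm high, at the back; origin under its middle
- red_tin: bystander: open reddish tin, 52 mm diameter, 70 mm high, at the back; origin under its middle
- thread_spool: bystander: spool of red thread, 38 mm diameter, 50 mm high, at the back left; origin under its middle
- oil_stone: bystander: grey oil stone, 45x140x20 mm, lying at the right; origin under its middle
- colour_brush: bystander: flat colour brush, 40x185x13 mm, lying at the left; origin under its middle

How it is judged (in metres and radians):
On the way:
1. the lens cell is lifted clear of the table in the fingers (height (world z) of lens_cell above 0.03 m and contact force between the fingers and lens_cell above 1 N), for 0.2 s.
At the end, for the whole second after the job is handed in: the lens cell sits upright (within 4.5 degrees) on the spigot (within 4 mm), its underside within 2 mm of the seat, at rest, the spring ring pressed down more than 4 mm, and the fingers are still on the cell, holding it down (horizontal distance between lens_cell and seat below 0.004 m and z of lens_cell in the frame of seat between -0.003 and 0.002 m and angle between lens_cell's own z axis and vertical below 0.08 rad and value of joint spring_ring above 0.004 m and linear speed of lens_cell below 0.02 m/s and contact force between the fingers and lens_cell above 1 N); the arm keeps its last pose, push and grip.
It fails at once if a bystander (carved block, jar, tin, spool, stone or brush) is moved more than 30 mm (distance of any of carved_block, amber_jar, red_tin, oil_stone, colour_brush, thread_spool from where it was at the start of the episode above 0.03 m).
It also fails if it takes over 54 s, if anything falls off the work surface, if the arm or the gripper's body presses on something with over 40 N, if the wrist force passes 120 N, or if a joint passes its speed limit or range.

## Working session

There is one attempt and no reset: what is moved stays moved. The work goes in short steps, Python scripts to look and compute and a tool call to move; the robot and the scene stay as the last step left them, time stands still between calls to the robot, and variables do not carry over. Pictures are saved under pics/ and viewed, and the job is handed in when it is done.

Besides the shell and the picture viewer there is one more tool, called after "Request:" as a command line: name --argument value ..., lists and objects as JSON in quotes. carry_out: Moves the arm, as the interface text tells. Its arguments: {"type":"object","properties":{"commands":{"type":"string"}},"required":["commands"]}

```bash
ls; mkdir -p pics
python3 - <<'E'
from rig import env
import cv2
s=env.observe(); print(s)
for n in ["top","side"]:
    p=env.capture(n); cv2.imwrite(f"pics/{n}0.png",p["color"][:,:,::-1]); print(n,p["camera_matrix"],p["rvec"],p["tvec"],p["D"])
    for t in ["lens_cell","bore","loupe_stand","seat","spigot_top","pin_level"]:
        try:
            r=env.pinpoint(p,t)[:2]; print(t,[(x["pixel"],round(x["score"],2)) for x in r])
        except Exception as e: print(t,e)
E
```

```text
pics
{'time_s': 0.0, 'qpos': array([ 1.18609953,  0.32181539, -0.07004647,  1.45166117,  0.02259799,
        1.37077194, -0.05692439]), 'qd': array([ 0.00074693,  0.00132627,  0.00169168, -0.0008232 , -0.0006473 ,
        0.00030226,  0.00119106]), 'joint_efforts': array([ 5.52529655e-04, -4.93582249e+01, -3.81917087e-01, -3.14340198e+01,
        1.31945361e-02,  1.15127885e-02, -1.11343340e-05]), 'tool_pos': array([ 252.13260709, -598.54054431,  230.23506142]), 'orientation': array([ 0.13988507, -0.14022041,  0.69373739, -0.69245855]), 'contact_force': array([-1.19146786, -0.27032568, -0.11946684]), 'ft_torque': array([-0.05153727, -0.01070057, -0.00722634]), 'grip_width': 85.64403085699871}
top [[454.95883738   0.         323.3664774 ]
 [  0.         454.95883738 201.20482384]
 [  0.           0.           1.        ]] [ 2.19920482 -2.19320596  0.04459215] [  -6.45438549  617.77800092 1505.96421656] [0.02282155 0.         0.         0.         0.        ]
lens_cell [([382.4, 229.9], 0.77)]
bore [([380.2, 232.8], 0.75)]
loupe_stand [([266.1, 222.5], 0.78), ([269.1, 224.5], 0.67)]
seat [([267.8, 230.5], 0.72), ([268.5, 227.7], 0.52)]
spigot_top [([267.6, 227.8], 0.96), ([333.7, 156.2], 0.21)]
pin_level [([269.3, 228.4], 0.9), ([233.4, 171.4], 0.67)]
side [[364.31756965   0.         314.98422806]
 [  0.         364.31756965 202.3261648 ]
 [  0.           0.           1.        ]] [ 0.80095651 -2.42401142  1.29481748] [502.70402706 294.16302599 717.78055043] [-0.06692935  0.          0.          0.          0.        ]
lens_cell [([382.0, 210.1], 0.54), ([410.2, 188.2], 0.28)]
bore [([383.7, 208.8], 0.53)]
loupe_stand [([303.2, 284.8], 0.98)]
seat [([262.1, 235.6], 0.68), ([305.0, 267.9], 0.56)]
spigot_top [([303.4, 259.3], 0.61), ([259.3, 342.3], 0.47)]
pin_level [([302.2, 262.6], 0.66)]
```

View pics/top0.png

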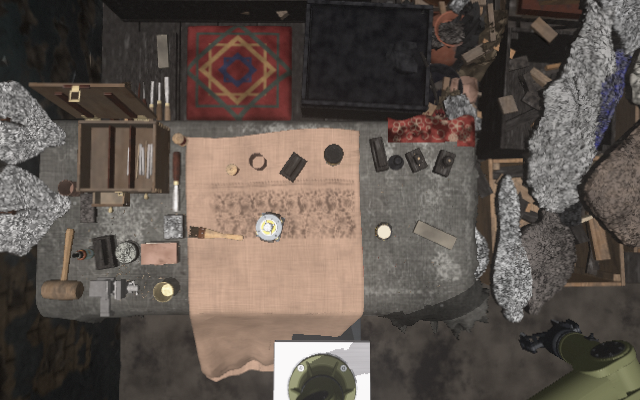

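View pics/side0.png

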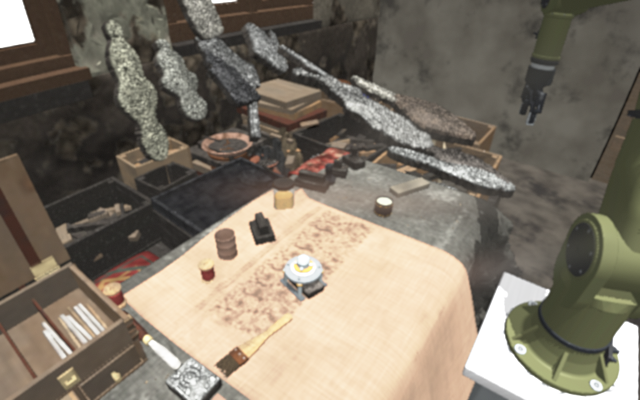

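The top view shows the stand at about (268,228), the cell at (383,231) and the oil stone at (435,235). In the side view the stand is at (303,270) and the cell at (384,206). Next I'll triangulate and zoom in.

```bash
cat > h.py <<'E'
import numpy as np, cv2
from scipy.optimize import least_squares
def proj(p,X):
    return cv2.projectPoints(np.array(X,float).reshape(-1,3),np.array(p["rvec"],float),np.array(p["tvec"],float),np.array(p["camera_matrix"]),np.array(p["D"],float))[0].reshape(-1,2)
def atz(p,uv,z):
    n=cv2.undistortPoints(np.array(uv,float).reshape(1,1,2),p["camera_matrix"],np.array(p["D"],float)).ravel()
    R=cv2.Rodrigues(np.array(p["rvec"],float))[0]; t=np.array(p["tvec"],float).ravel()
    c=-R.T@t; d=R.T@np.array([n[0],n[1],1]); return c+d*(z-c[2])/d[2]
def cyl(p,x,y,z0,z1,r):
    a=np.linspace(0,2*np.pi,60)
    P=[(x+r*np.cos(t),y+r*np.sin(t),z) for z in (z0,z1) for t in a]
    return proj(p,P)
def crop(p,c,h,k,fn,draw=()):
    im=p["color"][:,:,::-1].copy(); x0=max(0,int(c[0]-h[0])); y0=max(0,int(c[1]-h[1]))
    im=im[y0:y0+2*h[1],x0:x0+2*h[0]]; im=cv2.resize(im,None,fx=k,fy=k,interpolation=cv2.INTER_CUBIC)
    for uv,col in draw:
        for u in uv: cv2.circle(im,(int((u[0]-x0+.5)*k),int((u[1]-y0+.5)*k)),1,col,-1)
    cv2.imwrite(fn,im)
E
python3 - <<'E'
from rig import env
from h import *
for n in ["top","side"]:
    p=env.capture(n)
    for t,zc in (("lens_cell",44),("loupe_stand",56)):
        r=env.outline_of(p,t)
        for x in r[:2]:
            m=x["pixels"]; ys,xs=np.nonzero(m); c=[xs.mean(),ys.mean()]
            print(n,t,round(x["score"],2),x["box"],c,len(xs),atz(p,c,22 if zc==44 else 40))
    if n=="top": 
        for t,z in(("spigot_top",82),("seat",56),("pin_level",69)): 
            r=env.pinpoint(p,t); 
            if r: print(t,atz(p,r[0]["pixel"],z))
        crop(p,(268,228),(25,25),12,"pics/ts.png"); crop(p,(383,231),(25,25),12,"pics/tc.png")
    else:
        for t,z in(("spigot_top",82),("loupe_stand",0),("pin_level",69)): 
            r=env.pinpoint(p,t); 
            if r: print(t,atz(p,r[0]["pixel"],z))
        crop(p,(303,270),(25,25),12,"pics/ss.png"); crop(p,(384,206),(25,25),12,"pics/sc.png")
a=[cv2.imread(f"pics/{k}.png") for k in("ts","tc","ss","sc")]
cv2.imwrite("pics/m1.png",cv2.resize(np.vstack([np.hstack(a[:2]),np.hstack(a[2:])]),(600,600)))
E
```

```text
top lens_cell 0.7 [375.4, 221.7, 389.4, 238.2] [np.float64(382.9825327510917), np.float64(231.56331877729258)] 229 [ 517.37224528 -202.39438014   22.        ]
top loupe_stand 0.8 [256.0, 211.8, 283.5, 246.6] [np.float64(269.58727810650885), np.float64(227.10798816568047)] 676 [531.21435313 171.0319671   40.        ]
spigot_top [538.08513561 170.35150366  82.        ]
seat [523.64277765 179.00452156  56.        ]
side lens_cell 0.67 [271.3, 175.9, 294.0, 210.0] [np.float64(283.0950080515298), np.float64(193.41384863123994)] 621 [798.85637677 -72.13126407  22.        ]
side lens_cell 0.55 [372.3, 193.8, 394.7, 216.6] [np.float64(382.6931818181818), np.float64(206.59375)] 352 [ 515.90144373 -197.04676307   22.        ]
side loupe_stand 0.63 [282.4, 258.5, 327.4, 302.4] [np.float64(303.0782967032967), np.float64(277.05631868131866)] 1456 [518.92629325 188.2809299   40.        ]
spigot_top [526.26674201 183.82116289  82.        ]
loupe_stand [524.20081598 174.31667558   0.        ]
pin_level [527.62362468 171.58090443  69.        ]
```

View pics/m1.png

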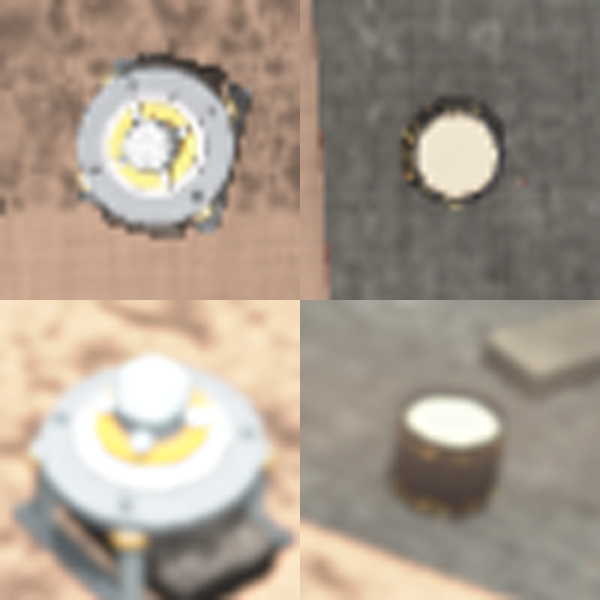

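```bash
cat >> h.py <<'E'
from scipy.spatial.transform import Rotation as Rot
def toolR(s): 
    q=s["orientation"]; return Rot.from_quat([q[1],q[2],q[3],q[0]]).as_matrix()
def plan(s,target):
    d=toolR(s).T@(np.array(target)-s["tool_pos"]); return d/25
E
python3 - <<'E'
from rig import env
from h import *
s=env.observe(); print(toolR(s).round(3), s["time_s"])
p=env.capture("top")
print("plate",atz(p,(268.7,227.0),52),"glass",atz(p,(383.7,231.3),37),atz(p,(383.7,231.3),44))
print(plan(s,(517,-200,230)))
w=env.capture("wrist"); cv2.imwrite("pics/w0.png",w["color"][:,:,::-1])
R=cv2.Rodrigues(w["rvec"])[0]; c=-R.T@np.ravel(w["tvec"]); print("cam in tool",toolR(s).T@(c-s["tool_pos"])); print(toolR(s).T@R.T, w["camera_matrix"],w["D"])
E
```

```text
[[-0.922 -0.     0.388]
 [-0.388 -0.    -0.922]
 [ 0.    -1.     0.   ]] 1.3
plate [531.69988717 172.44591586  52.        ] glass [ 518.5547242  -202.85432178   37.        ] [ 518.69705275 -201.96096967   44.        ]
[-15.95278524   0.05224167 -10.59891825]
cam in tool [ -81.43404941 -142.59390035    1.19063959]
[[-7.48075723e-04  9.48239009e-01  3.17556645e-01]
 [ 4.85495671e-04 -3.17556352e-01  9.48239278e-01]
 [ 9.99999602e-01  8.63527159e-04 -2.22809736e-04]] [[346.63986877   0.         320.26403837]
 [  0.         346.63986877 199.37117495]
 [  0.           0.           1.        ]] [-0.07276979  0.          0.          0.          0.        ]
```

View pics/w0.png

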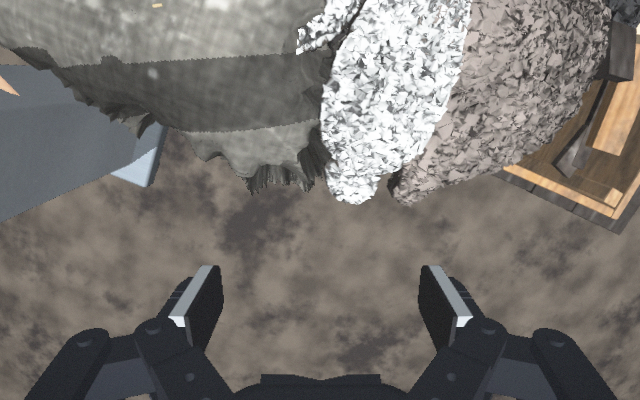

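Run:
```python
from rig import env
from h import *
t=env.capture("top"); s=env.capture("side")
P=lambda p:np.asarray(p["camera_matrix"])@np.hstack([cv2.Rodrigues(p["rvec"])[0],np.reshape(p["tvec"],(3,1))])
def tri(a,b):
    u=lambda p,x:cv2.undistortPoints(np.array(x,float).reshape(1,1,2),p["camera_matrix"],np.array(p["D"]),P=p["camera_matrix"]).reshape(2,1)
    X=cv2.triangulatePoints(P(t),P(s),u(t,a),u(s,b)).ravel(); X=X[:3]/X[3]; return X, proj(t,X),proj(s,X)
print(tri((512,322),(512,188))); print(tri((505,180),(395,150)))
print(tri((268,228),(303,263)))
crop(s,(480,150),(130,100),3,"pics/heap.png")
```

```text
(array([ 219.41611978, -635.49342552,  -15.44088992]), array([[511.84996143, 321.21507023]]), array([[513.0361411, 188.0170629]]))
(array([ 685.62628307, -618.56499009,   -2.62400328]), array([[505.83768742, 181.77068015]]), array([[392.49671076, 149.84139485]]))
(array([529.20753527, 173.32738464,  65.9270936 ]), array([[267.8797822, 227.8241262]]), array([[303.4719651 , 263.03650431]]))
```

View pics/heap.png

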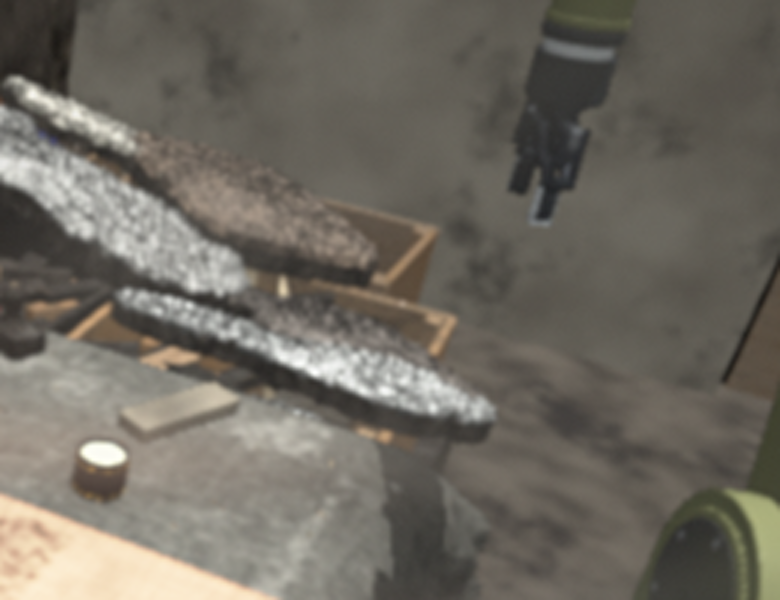

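Request:
carry_out --commands "0 -1 0 -0.66 0;0 -1 0 -0.66 0;0 -1 0 -0.66 0;0 -1 0 -0.66 0;0 -1 0 -0.66 0"

```text
time_s: 1.92
tool_pos: [336.2, -473.2, 231.4]
orientation: [-0.14, 0.14, -0.693, 0.693]
contact_force: [1.4, 1.0, 1.2]
grip_width: 85.5
```

Request:
carry_out --commands "0 -1 0.2 -0.66 0;0 -1 0.2 -0.66 0;0 -1 0.2 -0.66 0;0 -1 0.2 -0.66 0;0 -1 0.2 -0.66 0"

```text
time_s: 2.33
tool_pos: [419.3, -348.7, 206.4]
orientation: [-0.14, 0.14, -0.693, 0.693]
contact_force: [0.8, 0.6, 0.2]
grip_width: 85.2
```

Request:
carry_out --commands "0 -1 0.4 -0.66 0;0 -1 0.4 -0.66 0;0 -1 0.4 -0.66 0;0 -1 0.4 -0.66 0;0 -1 0 -0.66 0"

```text
time_s: 2.75
tool_pos: [501.2, -223.6, 164.4]
orientation: [0.139, -0.141, 0.694, -0.693]
contact_force: [0.2, -0.3, -0.1]
grip_width: 85.2
```

Request:
carry_out --commands "0 0 0 0 -1;0 0 0 0 -1;0 0 0 0 -1;0 0 0 0 -1;0 0 0 0 -1"

```text
time_s: 3.17
tool_pos: [501.9, -225.3, 166.4]
orientation: [-0.288, 0.288, -0.646, 0.646]
contact_force: [0.1, 0.2, 0.1]
grip_width: 85.2
```

Request:
carry_out --commands "0 0 0 0 -1;0 0 0 0 -1;0 0 0 0 -1;0 0 0 0 -1;0 0 0 0 0"

```text
time_s: 3.58
tool_pos: [501.9, -225.4, 166.4]
orientation: [-0.395, 0.395, -0.586, 0.586]
contact_force: [-0.2, 0.2, 0.7]
grip_width: 85.4
```

Run:
```python
from rig import env
from h import *
s=env.observe(); print(s["time_s"],s["qpos"].round(2),s["tool_pos"],toolR(s).round(3),s["contact_force"])
w=env.capture("wrist"); cv2.imwrite("pics/w1.png",w["color"][:,:,::-1])
for t in ("lens_cell","bore"):
  for x in env.pinpoint(w,t)[:2]: print(t,x["score"],x["pixel"],atz(w,x["pixel"],0 if t=="lens_cell" else 18))
for x in env.outline_of(w,"lens_cell")[:2]: print(x["score"],x["box"])
```

```text
3.5833 [ 0.78  0.18 -0.45  1.77  0.08  1.21 -0.08] [ 501.875983   -225.36922269  166.43307072] [[-0.375  0.     0.927]
 [-0.927 -0.    -0.375]
 [ 0.    -1.     0.   ]] [-0.23153191  0.23289346  0.74327814]
bore 0.73 [325.3, 150.7] [ 516.41984985 -202.44054195   18.        ]
0.87 [293.5, 118.3, 358.9, 189.3]
```

View pics/w1.png

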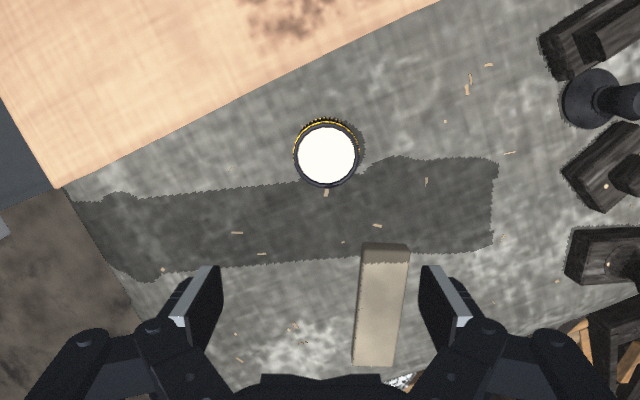

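The wrist view shows the cell at about (326,154), with the oil stone at (383,300) between the finger columns. I'll fit a cylinder silhouette to the outline.

```bash
cat >> h.py <<'E'
def fitcyl(p,mask,z0,z1,r,x0):
    m=mask.astype(np.uint8); ys,xs=np.nonzero(m)
    c=np.array([xs.mean(),ys.mean()]); A=len(xs); k=8
    cnt=max(cv2.findContours(cv2.resize(m*255,None,fx=4,fy=4,interpolation=cv2.INTER_LINEAR)//128,cv2.RETR_EXTERNAL,cv2.CHAIN_APPROX_NONE)[0],key=len)
    C=(cnt[:,0]+.5)/4-.5
    def res(v,full=False):
        h=cv2.convexHull(cyl(p,v[0],v[1],z0,z1,r).astype(np.float32))
        return np.array([cv2.pointPolygonTest(h,(float(a),float(b)),True) for a,b in C[::4]])
    s=least_squares(res,x0,loss="soft_l1",diff_step=1e-4); return s.x, np.abs(s.fun).mean(), res(s.x).mean()
E
python3 - <<'E'
from rig import env
from h import *
w=env.capture("wrist")
m=env.outline_of(w,"lens_cell")[0]
f=fitcyl(w,m["pixels"],0,44,26.5,[517,-201]); print(f)
s=env.observe()
x,y=f[0]
crop(w,(326,154),(50,50),8,"pics/wc.png",[(cyl(w,x,y,0,44,26.5),(0,0,255)),(cyl(w,x,y,37,44,23),(0,255,0))])
print(plan(s,(x,y,100)))
E
```

```text
(array([ 516.88728843, -201.65927911]), np.float64(0.5909697467268598), np.float64(0.49759569232929823))
[-1.10481307  2.65272732  0.1982782 ]
```

View pics/wc.png

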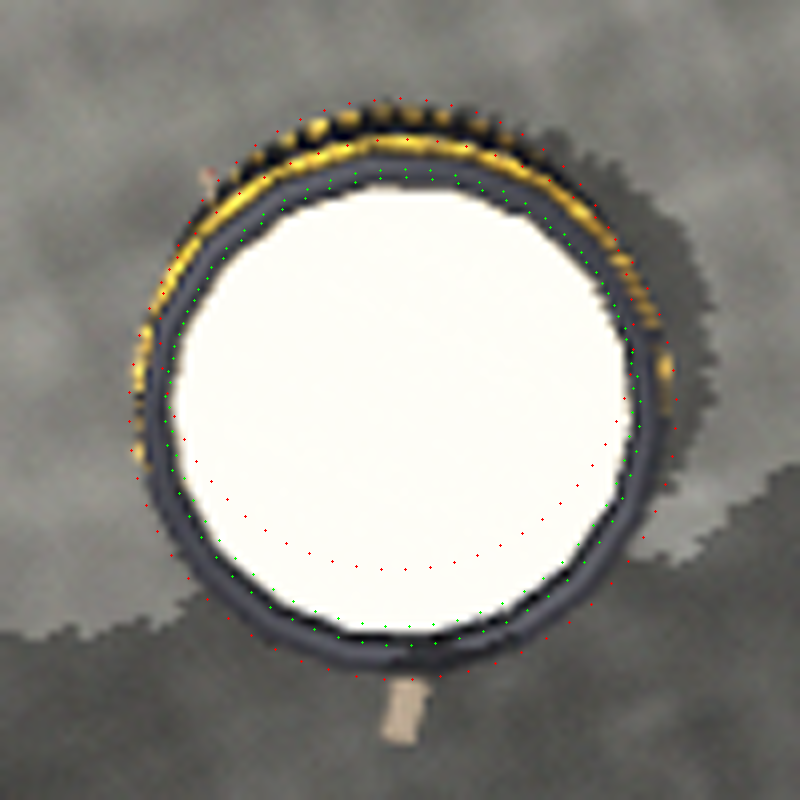

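Request:
carry_out --commands "0 -0.55 0.5 0.1 0;0 -0.55 1 0.1 0;0 0 1 0 0;0 0 0.15 0 0;0 0 0 0 0"

```text
time_s: 4.3
tool_pos: [515.3, -201.4, 98.4]
orientation: [0.394, -0.395, 0.588, -0.586]
contact_force: [0.4, -0.8, 0.5]
grip_width: 85.4
```

Run:
```python
from rig import env
from h import *
s=env.observe(); print(s["time_s"],s["tool_pos"],plan(s,(516.9,-201.7,6)))
w=env.capture("wrist"); cv2.imwrite("pics/w2.png",w["color"][:,:,::-1])
r=env.outline_of(w,"lens_cell")
if r: print(r[0]["score"],r[0]["box"],fitcyl(w,r[0]["pixels"],0,44,26.5,[517,-201]))
```

```text
4.3 [ 515.31441925 -201.39857235   98.42568751] [-0.01318865  3.6967355   0.07844067]
0.78 [283.4, 166.4, 365.2, 261.2] (array([ 516.98463415, -201.87063694]), np.float64(1.143733781066239), np.float64(1.1124098813184418))
```

View pics/w2.png

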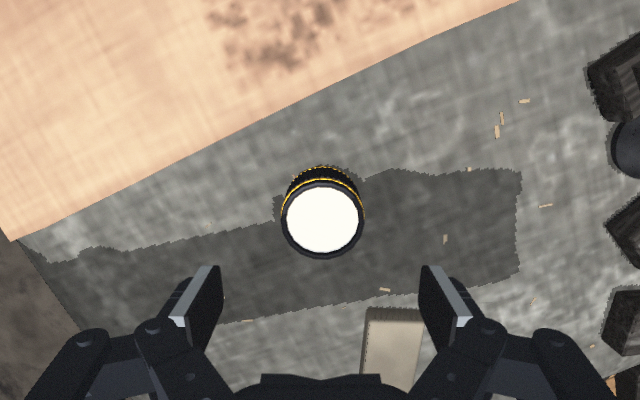

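The cell is at (323,217), midway between the fingers. I'll descend and close.

Request:
carry_out --commands "0 0 0.9 0.08 0;0 0 1 0 0;0 0 1 0 0;0 0 0.75 0 0;0 0 0 0 0"

```text
time_s: 4.82
tool_pos: [516.7, -202.7, 6.7]
orientation: [0.393, -0.395, 0.588, -0.586]
contact_force: [-1.1, 0.8, -0.5]
grip_width: 85.1
```

Request:
carry_out --commands "60 0 0 0 0;255 0 0 0 0;255 0 0 0 0;255 0 0 0 0;255 0 0 0 0"

```text
time_s: 5.23
tool_pos: [520.1, -203.2, 11.6]
orientation: [-0.395, 0.394, -0.586, 0.588]
contact_force: [-2.6, 0.3, 5.9]
grip_width: 50.9
```

Request:
carry_out --commands "255 0 0 0 0;255 0 0 0 0;255 0 -0.2 0 0;255 0 -0.5 0 0;255 0 -0.5 0 0"

```text
time_s: 5.65
tool_pos: [518.7, -202.5, 40.1]
orientation: [-0.395, 0.395, -0.587, 0.587]
contact_force: [-0.3, -0.5, -0.5]
grip_width: 51.4
```

Run:
```python
from rig import env
from h import *
s=env.observe(); print(s["time_s"],s["tool_pos"],s["contact_force"],s["grip_width"])
w=env.capture("wrist"); cv2.imwrite("pics/w3.png",w["color"][:,:,::-1])
```

```text
5.65 [ 518.71353413 -202.49723636   40.13394876] [-0.27560294 -0.46634803 -0.45138598] 51.39936678339033
```

View pics/w3.png

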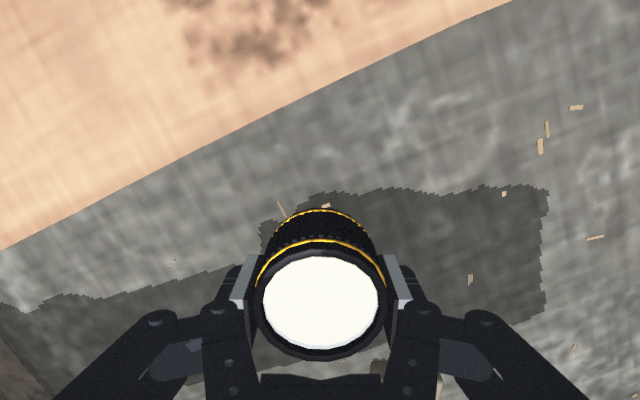

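The cell is gripped at width 51 and clear of the table. Closing raised the TCP about 5 mm, because the pads swing forward. Next I'll carry it toward the stand and stop short to look.

Request:
carry_out --commands "255 0 -1 0 0;255 0 -1 0 0;255 0 -1 0 0;255 -0.5 -1 -0.2 0;255 -1 0 -0.37 0"

```text
time_s: 6.12
tool_pos: [522.9, -167.0, 145.2]
orientation: [-0.394, 0.391, -0.584, 0.592]
contact_force: [2.3, -0.1, -0.5]
grip_width: 51.0
```

Request:
carry_out --commands "255 -1 0 -0.37 0;255 -1 0 -0.37 0;255 -1 0 -0.37 0;255 -1 0 -0.37 0;255 -1 0 -0.37 0"

```text
time_s: 6.53
tool_pos: [524.2, -27.9, 139.9]
orientation: [-0.395, 0.394, -0.586, 0.587]
contact_force: [0.4, -0.5, -1.7]
grip_width: 50.8
```

Request:
carry_out --commands "255 -1 0 -0.37 0;255 -1 0 -0.37 0;255 -0.5 0 -0.2 0;255 0 0 0 0;255 0 0 0 0"

```text
time_s: 6.95
tool_pos: [526.0, 38.1, 139.6]
orientation: [-0.395, 0.395, -0.586, 0.587]
contact_force: [0.6, -1.2, -1.4]
grip_width: 50.6
```

Run:
```python
from rig import env
from h import *
s=env.observe(); print(s["time_s"],s["qpos"].round(2),s["tool_pos"],s["contact_force"],s["grip_width"])
w=env.capture("wrist"); cv2.imwrite("pics/w4.png",w["color"][:,:,::-1])
for t,z in(("spigot_top",82),("loupe_stand",0),("pin_level",69),("seat",56)): 
    for x in env.pinpoint(w,t)[:1]: print(t,x["score"],x["pixel"],atz(w,x["pixel"],z))
```

```text
6.95 [ 0.46  0.17 -0.64  1.85  0.11  1.15 -0.6 ] [525.97773232  38.0782477  139.58227757] [ 0.58638069 -1.24498243 -1.40963364] 50.58635262828568
loupe_stand 0.7 [257.4, 20.7] [530.69260504 172.99325302   0.        ]
seat 0.92 [241.3, 3.7] [530.92910722 173.34917759  56.        ]
```

View pics/w4.png

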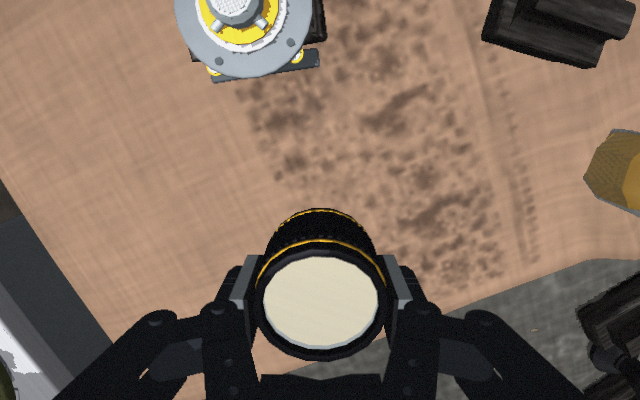

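Request:
carry_out --commands "255 -0.95 0 -0.3 0;255 -0.95 0 -0.3 0;255 0 0 0 0;255 0 0 0 0"

```text
time_s: 7.53
tool_pos: [529.7, 88.2, 138.9]
orientation: [0.395, -0.395, 0.586, -0.586]
contact_force: [-0.3, -0.9, -1.1]
grip_width: 50.9
```

Run:
```python
from rig import env
from h import *
s=env.observe(); print(s["time_s"],s["qpos"].round(2),s["tool_pos"],s["contact_force"],s["grip_width"])
w=env.capture("wrist"); cv2.imwrite("pics/w5.png",w["color"][:,:,::-1])
import pickle; pickle.dump((w,s),open("w5.pkl","wb"))
for t,z in(("spigot_top",82),("loupe_stand",0),("pin_level",69),("seat",56)): 
    for x in env.pinpoint(w,t)[:1]: print(t,x["score"],x["pixel"],atz(w,x["pixel"],z))
x,y=531,173
crop(w,proj(w,(x,y,60))[0],(80,60),8,"pics/w5s.png",[(cyl(w,x,y,52,52,43),(0,0,255)),(cyl(w,x,y,56,56,27.5),(0,255,0)),(cyl(w,x,y,82,82,14),(255,0,0))])
im=cv2.imread("pics/w5s.png"); cv2.imwrite("pics/w5s.png",cv2.resize(im,None,fx=.6,fy=.6))
```

```text
7.5333 [ 0.39  0.2  -0.67  1.83  0.14  1.15 -0.71] [529.71177584  88.24050995 138.86034034] [-0.28303674 -0.88482906 -1.14227271] 50.86068251896659
spigot_top 0.76 [265.2, 83.2] [532.68015249 174.78330372  82.        ]
loupe_stand 0.66 [277.8, 83.7] [530.09500198 175.72783266   0.        ]
pin_level 0.88 [267.4, 87.1] [531.1412025  173.07018223  69.        ]
seat 0.73 [269.8, 85.5] [531.11914847 174.02019338  56.        ]
```

View pics/w5s.png

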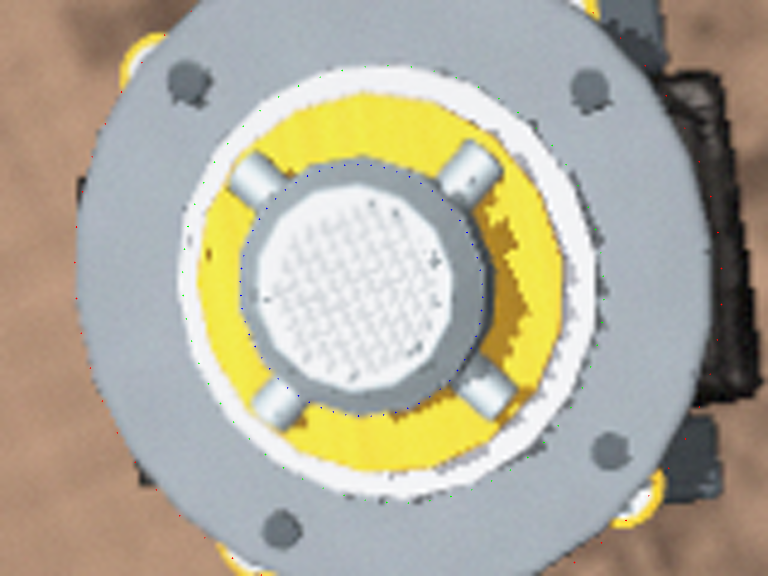

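View pics/w5.png

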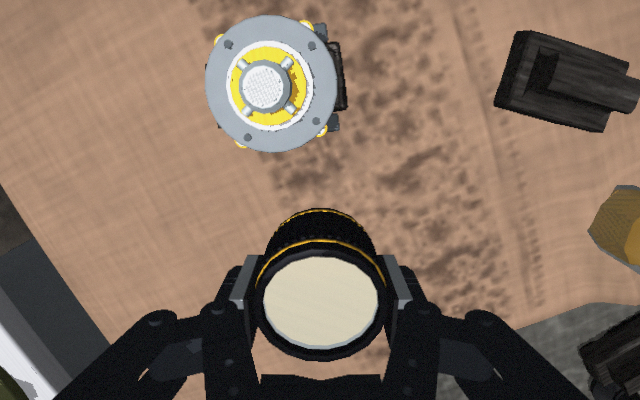

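Run:
```python
from h import *
import pickle
w,s=pickle.load(open("w5.pkl","rb"))
im=w["color"][:,:,::-1].copy(); k=5
def ov(im,polys,c,h,k,fn):
    x0=int(c[0]-h[0]); y0=int(max(0,c[1]-h[1])); a=cv2.resize(im[y0:y0+2*h[1],x0:x0+2*h[0]],None,fx=k,fy=k,interpolation=cv2.INTER_CUBIC)
    for uv,col in polys: cv2.polylines(a,[(((uv-[x0,y0]+.5)*k)*16).astype(np.int32).reshape(-1,1,2)],True,col,1,cv2.LINE_AA,4)
    cv2.imwrite(fn,a)
x,y=531,173
ring=lambda r,z,x=x,y=y:cyl(w,x,y,z,z,r)[:60]
ov(im,[(ring(43,52),(0,0,255)),(ring(27.5,56),(0,160,0)),(ring(15,77),(255,0,0)),(ring(23.5,62),(255,0,255))],(268,85),(80,75),5,"pics/o1.png")
# plate fit by colour? fit seat disc white/plate
T=toolR(s)
P=lambda v:s["tool_pos"]+T@np.array(v,float)
def cellring(tx,tz,ty,r,z):  # ty: underside along tool y from TCP
    c=P((tx,ty-z,tz)); return cyl(w,c[0],c[1],c[2],c[2],r)[:60]
pol=[]
for ty,col in ((11.5,(0,0,255)),):
    for z,r in((44,26.5),(0,26.5)): pol.append((cellring(0,0,ty,r,z),col))
ov(im,pol,(320,290),(80,80),5,"pics/o2.png")
```

```text
(no output)
```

View pics/o1.png

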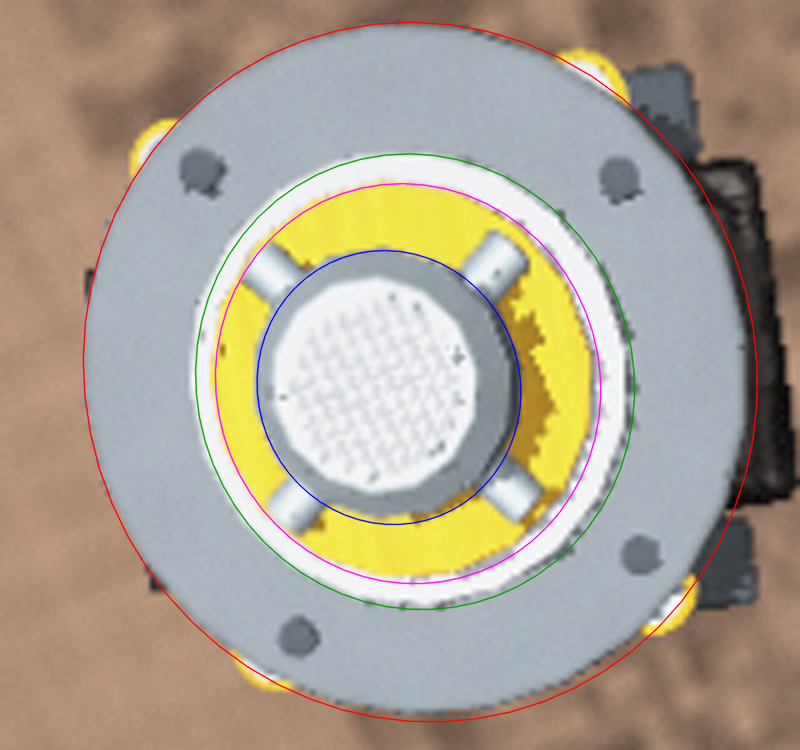

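View pics/o2.png

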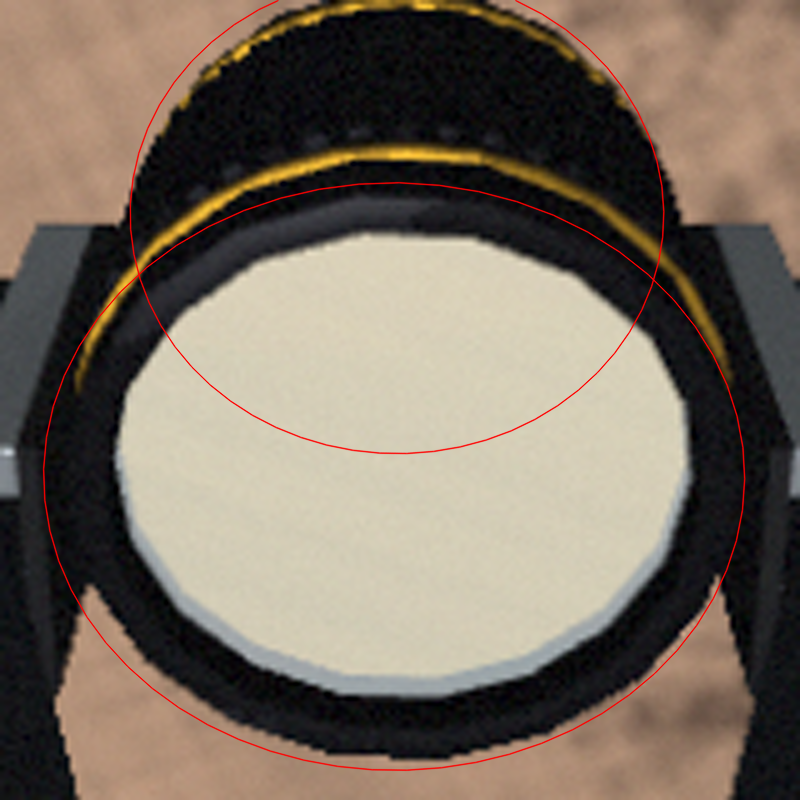

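Run:
```python
from h import *
import pickle
w,s=pickle.load(open("w5.pkl","rb"))
T=toolR(s)
x0,y0=240,210
rim=np.array([(150,660),(230,715),(330,753),(450,757),(560,725),(650,663)])/5+[x0-.5,y0-.5]
low=np.array([(200,75),(260,38),(400,0),(540,38),(620,95)])/5+[x0-.5,y0-.5]
def ring(v,z,r):
    c=s["tool_pos"]+T@np.array([v[0],v[1]-z,v[2]]); return cyl(w,*c[:2],c[2],c[2],r)[:60].astype(np.float32)
def res(v):
    a=ring(v,44,v[3]);b=ring(v,2,v[3])
    return [cv2.pointPolygonTest(a,tuple(map(float,q)),True) for q in rim]+[cv2.pointPolygonTest(b,tuple(map(float,q)),True) for q in low]
for fix in (False,True):
    f=(lambda u:res([*u,26.5])) if fix else res
    o=least_squares(f,[0,11,0]+([] if fix else [26.5]),diff_step=1e-3,x_scale=1); print(o.x,np.round(o.fun,1))
# pin directions in world
c=np.array([530.7,173.7])
for u in [(495,262),(275,272),(295,508),(512,492)]:
    q=atz(w,(u[0]/5+188-.5,u[1]/5+10-.5),66)[:2]-c; t=T[[0,1]][:,[0,2]].T@q; print(np.hypot(*q),np.degrees(np.arctan2(q[1],q[0])))
```

```text
[ 0.         11.35453732  0.         25.14779587] [ 1.2  1.2 -0.  -0.6 -0.7 -0.8 -0.4  1.1  0.7  0.3 -2.1]
[ 3.31310555 16.270969    0.57705723] [ 0.3  0.5 -0.4 -0.4 -0.1  0.4 -1.2  0.4  0.4  0.9 -1. ]
18.252772034581106 26.97237617631792
19.00529602747575 115.31246356640457
19.518697022245686 -154.38478189957064
18.403549586974094 -65.44905696400343
```

Run:
```python
from h import *
import pickle
w,s=pickle.load(open("w5.pkl","rb"))
T=toolR(s)
x0,y0=240,210
rim=np.array([(150,660),(230,715),(330,753),(450,757),(560,725),(650,663)])/5+[x0-.5,y0-.5]
low=np.array([(135,215),(200,75),(260,38),(400,0),(540,38),(620,95),(678,215)])/5+[x0-.5,y0-.5]
def ring(v,z,r):
    c=s["tool_pos"]+T@np.array([v[0],v[1]-z,v[2]]); return cyl(w,*c[:2],c[2],c[2],r)[:60].astype(np.float32)
def res(v):
    v=np.array(v)-[50,50,50,0]
    a=ring(v,44,v[3]);b=np.vstack([ring(v,z,v[3]) for z in (1,44)]); b=cv2.convexHull(b)
    return [cv2.pointPolygonTest(a,tuple(map(float,q)),True) for q in rim]+[cv2.pointPolygonTest(b,tuple(map(float,q)),True) for q in low]
for r in (25.5,26,26.5,None):
    f=(lambda u:res([*u,r])) if r else res
    o=least_squares(f,[50.5,61,50.5]+([] if r else [26.]),diff_step=1e-3); print(o.x[:3]-50,o.x[3:],np.round(o.fun,1))
```

```text
[ 0.99396246 12.70281682  0.72611207] [] [ 0.1  0.5 -0.3 -0.2  0.1  0.6 -1.  -1.3  0.7  1.1  1.5 -0.7 -2.2]
[ 2.26088976 14.56420445  0.73368827] [] [ 0.1  0.5 -0.3 -0.2  0.1  0.7 -0.8 -1.2  0.6  0.9  1.4 -0.6 -2. ]
[ 3.51224276 16.41707939  0.73682822] [] [ 0.1  0.4 -0.4 -0.3  0.1  0.7 -0.6 -1.2  0.5  0.8  1.3 -0.6 -1.7]
[11.13718041 27.69807629  0.71661392] [29.55674584] [ 0.3  0.3 -0.6 -0.5 -0.1  0.8  0.7 -1.2  0.2 -0.   0.8 -0.3 -0.5]
```

Request:
carry_out --commands "255 -0.8 0 -0.32 0;255 -0.8 0 -0.32 0;255 -0.8 0 -0.32 0;255 -0.8 0.5 -0.31 0;255 0 0 0 0"

```text
time_s: 8.2
tool_pos: [528.8, 177.7, 125.1]
orientation: [0.396, -0.396, 0.587, -0.585]
contact_force: [-0.6, -0.1, -1.3]
grip_width: 50.8
```

Run:
```python
from rig import env
from h import *
s=env.observe(); print(s["time_s"],s["qpos"].round(2),s["tool_pos"],s["contact_force"],plan(s,(530.2,174.2,110)))
p=env.capture("side"); crop(p,proj(p,(531,173,80))[0],(45,45),8,"pics/s2.png")
```

```text
8.2 [ 0.25  0.28 -0.71  1.79  0.19  1.14 -0.9 ] [528.81616682 177.68258746 125.06553599] [-0.57002975 -0.11493538 -1.25437497] [0.10981507 0.60209936 0.10506695]
```

View pics/s2.png

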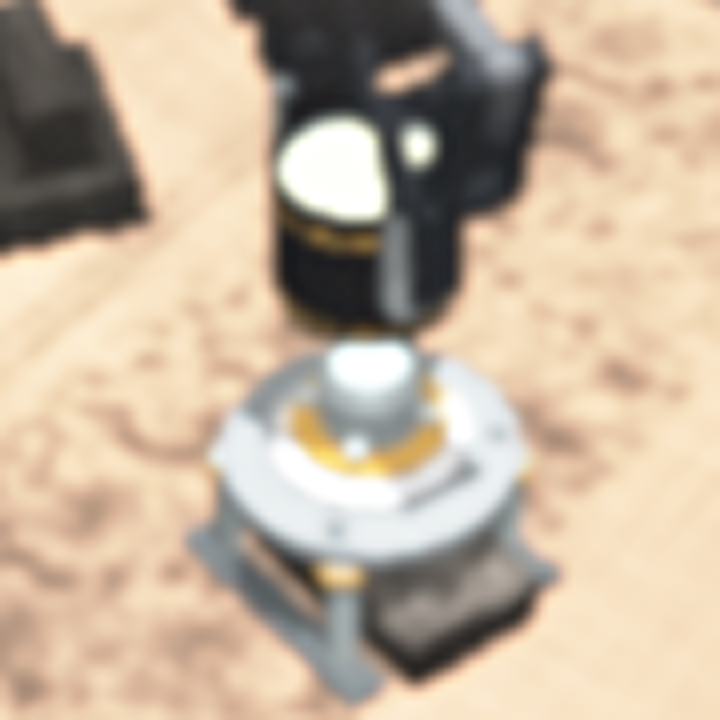

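The side view shows the cell square above the spigot, with both axes at about x=370 in the crop. I'll fix the small offset and lower it.

Request:
carry_out --commands "255 0.11 0.3 0.1 0;255 0 0.4 0 0;255 0 0.3 0 0;255 0 0 0 0;255 0 0 0 0"

```text
time_s: 8.67
tool_pos: [531.3, 168.7, 100.4]
orientation: [0.394, -0.395, 0.587, -0.587]
contact_force: [-0.0, 0.2, -2.0]
grip_width: 50.7
```

```bash
cat > look.py <<'E'
import sys
from rig import env
from h import *
s=env.observe(); print(s["time_s"],s["qpos"].round(2),s["tool_pos"].round(1),s["contact_force"].round(1),s["ft_torque"].round(2),s["grip_width"],plan(s,(530.2,174.2,100)).round(2), toolR(s)[:,1].round(3))
if len(sys.argv)>1:
    ims=[]
    for n,h in(("side",(45,45)),("top",(25,25)),("wrist",(100,100))):
        p=env.capture(n); c=proj(p,(531,173,85))[0] if n!="wrist" else (320,270)
        crop(p,c,h,400/h[0]/2,"pics/_t.png"); ims.append(cv2.resize(cv2.imread("pics/_t.png"),(400,400)))
    cv2.imwrite(sys.argv[1],cv2.resize(np.hstack(ims[::2]),(800,400)))
    cv2.imwrite(sys.argv[1].replace(".png","_t.png"),ims[1])
E
python3 look.py pics/l1.png
```

```text
8.6667 [ 0.25  0.3  -0.7   1.82  0.22  1.1  -0.91] [531.3 168.7 100.4] [-0.   0.2 -2. ] [ 0.01 -0.01 -0.02] 50.69876453536085 [-0.19  0.01 -0.12] [-0.002 -0.001 -1.   ]
```

View pics/l1.png

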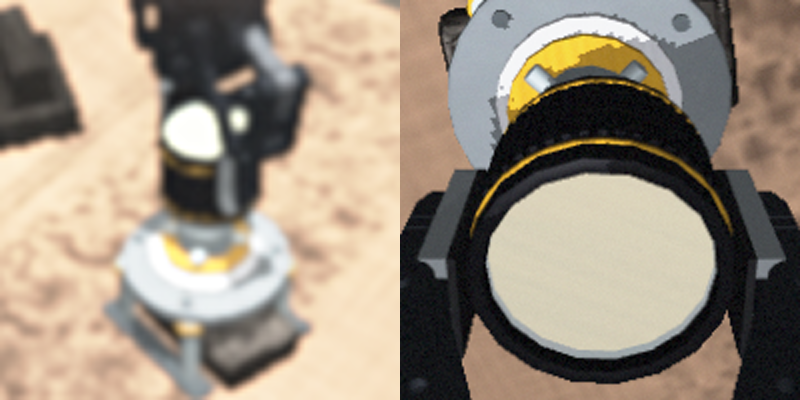

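Request:
carry_out --commands "255 0 0 0 0;255 0 0 0 0"

```text
time_s: 8.98
tool_pos: [532.0, 169.9, 101.7]
orientation: [-0.395, 0.394, -0.587, 0.587]
contact_force: [0.1, -0.0, -1.9]
grip_width: 50.9
```

```bash
python3 look.py
```

```text
8.9833 [ 0.25  0.3  -0.7   1.82  0.22  1.1  -0.91] [532.  169.9 101.7] [ 0.1 -0.  -1.9] [ 0.02 -0.02  0.01] 50.885217352449885 [-0.13  0.07 -0.13] [ 0.001  0.    -1.   ]
```

Request:
carry_out --commands "255 -0.13 0 -0.13 0;255 0 0 0 0;255 0 0 0 0"

```text
time_s: 9.23
tool_pos: [529.8, 174.7, 101.4]
orientation: [-0.395, 0.395, -0.587, 0.587]
contact_force: [0.3, -0.3, -1.3]
grip_width: 51.1
```

```bash
python3 look.py
```

```text
9.2333 [ 0.24  0.3  -0.7   1.82  0.22  1.1  -0.92] [529.8 174.7 101.4] [ 0.3 -0.3 -1.3] [-0.06  0.04  0.05] 51.05555137869913 [0.01 0.06 0.02] [ 0.  0. -1.]
```

Settled on target. I'll lower it in small steps.

Request:
carry_out --commands "255 0 0.1 0 0;255 0 0.1 0 0;255 0 0.1 0 0;255 0 0.1 0 0;255 0 0 0 0"

```text
time_s: 9.65
tool_pos: [529.5, 173.8, 90.5]
orientation: [0.394, -0.395, 0.587, -0.587]
contact_force: [-1.4, 0.4, -1.6]
grip_width: 51.2
```

Request:
carry_out --commands "255 0 0.08 0 0;255 0 0.08 0 0;255 0 0.08 0 0;255 0 0 0 0"

```text
time_s: 9.98
tool_pos: [529.7, 173.9, 84.8]
orientation: [0.394, -0.395, 0.587, -0.587]
contact_force: [0.2, 0.6, -1.1]
grip_width: 50.8
```

```bash
python3 look.py pics/l2.png
```

```text
9.9833 [ 0.24  0.32 -0.69  1.83  0.23  1.07 -0.93] [529.7 173.9  84.8] [ 0.2  0.6 -1.1] [-0.02 -0.01  0.06] 50.79780596904761 [-0.02 -0.61  0.01] [-0.001 -0.    -1.   ]
```

View pics/l2.png

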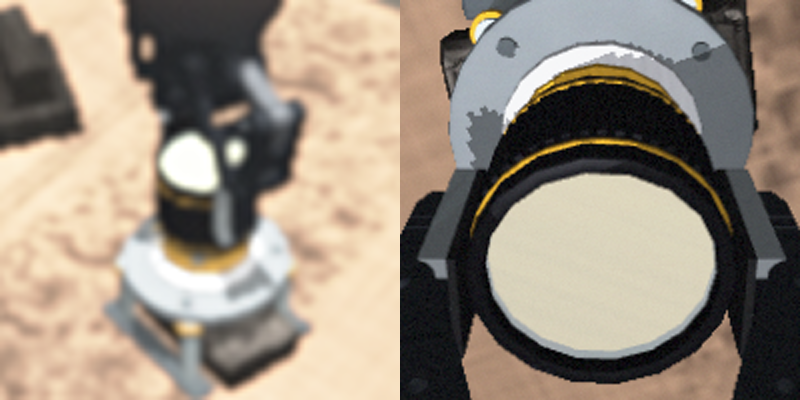

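Request:
carry_out --commands "255 0 0.06 0 0;255 0 0.06 0 0;255 0 0.04 0 0;255 0 0 0 0"

```text
time_s: 10.47
tool_pos: [529.8, 173.9, 81.0]
orientation: [0.394, -0.395, 0.587, -0.587]
contact_force: [-0.7, 0.1, -1.1]
grip_width: 51.2
```

Request:
carry_out --commands "255 0 0.05 0 0;255 0 0 0 0;255 0 0 0 0"

```text
time_s: 10.72
tool_pos: [530.1, 174.1, 80.4]
orientation: [-0.395, 0.395, -0.587, 0.587]
contact_force: [-1.9, -0.5, 2.5]
grip_width: 50.7
```

```bash
python3 look.py pics/l3.png
```

```text
10.7167 [ 0.23  0.33 -0.69  1.83  0.24  1.06 -0.94] [530.1 174.1  80.4] [-1.9 -0.5  2.5] [-0.14  0.31 -0.  ] 50.703766623834404 [-0.   -0.78  0.  ] [ 0. -0. -1.]
```

View pics/l3.png

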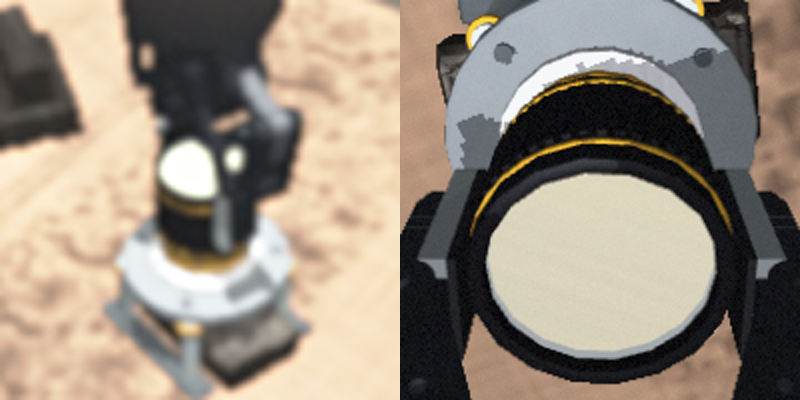

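Contact at TCP 80.4 mm, which matches pin level. I'll press slightly more, then turn slowly.

Request:
carry_out --commands "255 0 0.06 0 0;255 0 0 0 0.5;255 0 0 0 0.5;255 0 0 0 0.5;255 0 0 0 0.5"

```text
time_s: 11.28
tool_pos: [530.9, 174.2, 79.0]
orientation: [-0.342, 0.341, -0.619, 0.619]
contact_force: [-1.0, -0.8, -1.3]
grip_width: 51.0
```

Request:
carry_out --commands "255 0 0 0 0.5;255 0 0 0 0.5;255 0 0 0 0.5;255 0 0 0 0.5;255 0 0 0 0.5"

```text
time_s: 11.7
tool_pos: [529.9, 174.0, 77.9]
orientation: [0.272, -0.272, 0.653, -0.653]
contact_force: [0.4, -0.5, -1.9]
grip_width: 50.4
```

```bash
python3 look.py
```

```text
11.7 [ 0.18  0.32 -0.63  1.84  0.21  1.05 -1.31] [529.9 174.   77.9] [ 0.4 -0.5 -1.9] [0.03 0.01 0.03] 50.44547775032137 [-0.02 -0.88  0.  ] [-0.  0. -1.]
```

Contact force vanished and the tool went lower, so it may have dropped in. I'll press down to check.

Request:
carry_out --commands "255 0 0.08 0 0;255 0 0 0 0;255 0 0 0 0"

```text
time_s: 11.95
tool_pos: [529.7, 173.9, 76.0]
orientation: [0.273, -0.273, 0.652, -0.652]
contact_force: [0.9, 0.4, -1.5]
grip_width: 50.8
```

```bash
python3 look.py
```

```text
11.95 [ 0.18  0.32 -0.63  1.84  0.21  1.05 -1.31] [529.7 173.9  76. ] [ 0.9  0.4 -1.5] [-0.01  0.01 -0.06] 50.81159710397622 [-0.02 -0.96  0.01] [-0.001 -0.    -1.   ]
```

Free below pin level, so the keyways have engaged. Next I'll push against the spring.

Request:
carry_out --commands "255 0 0.06 0 0;255 0 0.06 0 0;255 0 0 0 0;255 0 0 0 0"

```text
time_s: 12.28
tool_pos: [530.1, 174.1, 73.6]
orientation: [-0.273, 0.273, -0.652, 0.652]
contact_force: [-0.1, -0.2, -0.6]
grip_width: 50.8
```

Request:
carry_out --commands "255 0 0.06 0 0;255 0 0.06 0 0;255 0 0 0 0;255 0 0 0 0"

```text
time_s: 12.62
tool_pos: [530.1, 174.1, 70.8]
orientation: [-0.273, 0.273, -0.652, 0.653]
contact_force: [-1.4, -0.1, 4.3]
grip_width: 51.1
```

```bash
python3 look.py pics/l4.png
```

```text
12.6167 [ 0.18  0.33 -0.62  1.84  0.22  1.04 -1.31] [530.1 174.1  70.8] [-1.4 -0.1  4.3] [-0.14  0.28 -0.08] 51.098919564647815 [-0.01 -1.17 -0.  ] [ 0. -0. -1.]
```

View pics/l4.png

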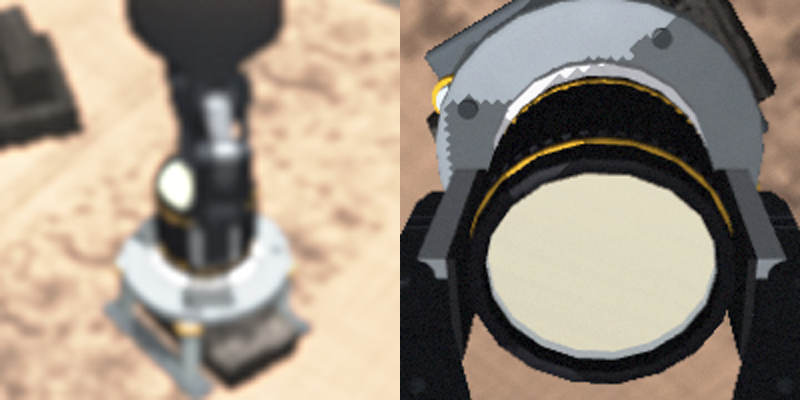

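The spring ring is yielding and the brass has nearly vanished under the cell. I'll keep pressing.

Request:
carry_out --commands "255 0 0.06 0 0;255 0 0.06 0 0;255 0 0 0 0;255 0 0 0 0"

```text
time_s: 13.1
tool_pos: [530.2, 174.1, 67.8]
orientation: [-0.273, 0.273, -0.652, 0.653]
contact_force: [-2.1, -0.0, 6.2]
grip_width: 51.0
```

Request:
carry_out --commands "255 0 0.06 0 0;255 0 0 0 0;255 0 0 0 0"

```text
time_s: 13.35
tool_pos: [530.1, 174.2, 67.5]
orientation: [-0.273, 0.273, -0.652, 0.653]
contact_force: [-5.5, -1.9, 13.5]
grip_width: 50.9
```

Request:
carry_out --commands "255 0 0.06 0 0;255 0 0 0 0;255 0 0 0 0"

```text
time_s: 13.6
tool_pos: [530.2, 174.1, 67.5]
orientation: [-0.273, 0.273, -0.652, 0.653]
contact_force: [-9.3, -2.8, 23.9]
grip_width: 51.0
```

Hard stop at 67.5 mm with the force rising sharply, so it is home. I'll ease the push a little and check.

Request:
carry_out --commands "255 0 -0.04 0 0;255 0 0 0 0;255 0 0 0 0;255 0 0 0 0;255 0 0 0 0"

```text
time_s: 14.02
tool_pos: [530.2, 174.1, 67.5]
orientation: [-0.273, 0.273, -0.652, 0.653]
contact_force: [-7.2, -3.0, 17.6]
grip_width: 50.9
```

Request:
carry_out --commands "255 0 0 0 0;255 0 0 0 0;255 0 0 0 0;255 0 0 0 0;255 0 0 0 0"

```text
time_s: 14.43
tool_pos: [530.2, 174.1, 67.5]
orientation: [-0.273, 0.273, -0.652, 0.653]
contact_force: [-6.2, -2.2, 17.4]
grip_width: 50.9
```

```bash
python3 look.py pics/l5.png
python3 - <<'E'
from rig import env; import cv2
for n in("top","wrist"):
    cv2.imwrite(f"pics/{n}9.png",env.capture(n)["color"][:,:,::-1])
E
```

```text
14.4333 [ 0.17  0.33 -0.62  1.85  0.22  1.03 -1.32] [530.2 174.1  67.5] [-6.2 -2.2 17.4] [-0.58  1.33 -0.03] 50.896780657387396 [-0.  -1.3  0. ] [ 0.    -0.001 -1.   ]
```

View pics/l5.png

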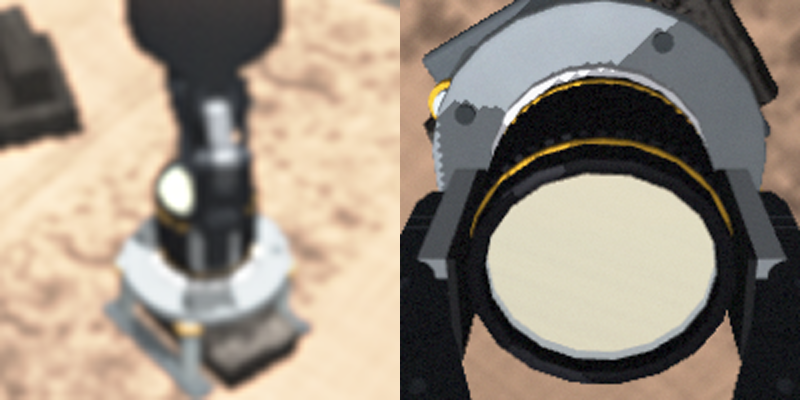

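View pics/wrist9.png

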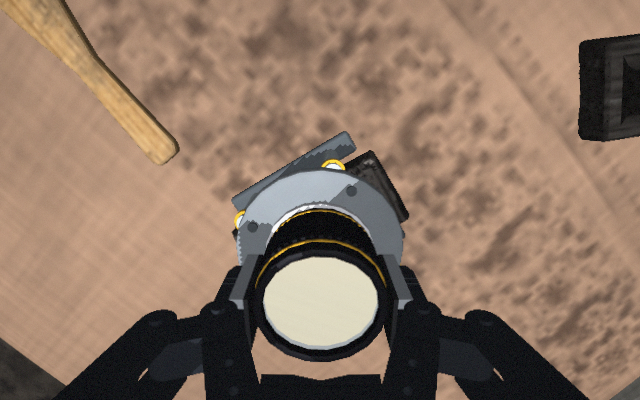

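View pics/top9.png

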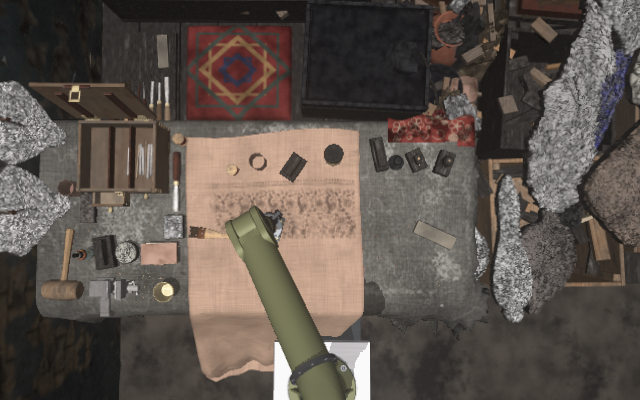

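The cell sits flush on the seat disc. It travelled 12.9 mm from pin contact to the stop, where 13 mm was expected. Bystanders are in their places and the force is steady, so I'm handing in.

```bash
python3 -c "
from rig import env
print(env.sign_off())"
```

```text
the job is handed in; nothing more can be done
None
```

The lens cell is home on the loupe stand, with the fingers still gripping it and holding it down so you can tighten the set screw. I handed the job in after about 14.5 s of the 54 s allowed; no verdict is reported.

I gripped the cell, lifted it clear of the table and lowered it over the spigot until it rested on the pins. A turn of about 22° under light pressure let the keyways drop, and I then pushed it down past the spring to a hard stop.

**Last checks:**
- **Travel:** it went down 12.9 mm from pin contact to the stop, against 13 mm expected.
- **Push:** it held steady at about 17 N with the position not creeping, where about 8 N presses the ring flush.
- **Seating:** the tool axis is vertical to within 0.1°. In the pictures the cell's underside lies on the seat disc.
- **Bystanders:** those visible in the last top view look unmoved; I checked them by eye only.

**Disagreements:**
- The wrist camera shows near things 2 to 5% smaller than the calibration predicts. That left the cell's place in the hand uncertain by about 1.5 mm before fitting, and the spigot's taper took that up.
- A side load of about 6 N remains at the wrist while it presses.

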